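Start the filler cap of the wash unit cleanly

TASK

Close the filler neck of the print-wash unit with its red cap. Set the cap squarely on the neck, press it only lightly and turn it backwards (anticlockwise from above) until it has ridden up to the end of the thread and you feel it drop in with a click; then turn it forwards until it is fully down, let go, and leave the rest of the bench as it is.

Things in the scene. Friction and masses are not known exactly. Their poses are not given: they have to be found in the camera images.
- cap_center (a point): Centre, half-way up, of the loose red screw cap (49 mm tall, 0.1 kg) that stands on the bench open side down; z is its axis, up. Its upper 26 mm are a six-lobed star grip, 50 mm over opposite lobes. One lobe points along x, so fingers closing along y (or 60 degrees either side of that) bear on two lobes each, 44.6 mm apart, and cannot slip round.
- cap: The same cap; origin at the centre of its lower edge, 24.5 mm below cap_center, same axes. Its lower 23 mm are a round skirt 60 mm across, with three lugs inside, 120 degrees apart, just above the lower edge.
- filler (a point): Centre of the upper rim of the wash unit's white filler neck, 184 mm above the bench; z up. Height of the cap's centre over this point: 12 to 17.5 mm when set on the thread; turned anticlockwise from above it climbs to 17.5, then drops 6 mm to about 11.5 (the click); turned clockwise from there it sinks to 5.3 mm, fully down, after about 110 degrees.
- neck: That neck, rigid, 24 mm tall; origin on its axis at deck height. Core 39.6 mm across with bevelled rim, 49 mm over the thread: the cap has 1 to 2 mm play sideways. Right-hand thread, three starts 120 degrees apart, lead 21 mm a turn. Where the starts lie round the neck is not given and differs each time: feel for the drop. Stiff: a fraction of a millimetre too low means many newtons.
- unit: White wash unit, fixed, 260 x 300 mm, deck 160 mm above the bench; origin under its centre. The neck stands 78 mm towards -x and 85 mm towards -y of its centre. Its dark basin lid (closed, handle up to 190 mm above the bench) covers the +x half of the deck.
- resin_black: closed black resin bottle, 68 mm wide, 170 mm tall; leave alone
- resin_grey: closed grey resin bottle, 68 mm wide, 170 mm tall; leave alone
- arch: small cream printed dental model, 50 x 60 x 22 mm; leave alone
- platform: aluminium build platform, 80 x 130 x 50 mm; leave alone
- scraper: scraper lying flat, about 200 mm long; leave alone
- cup: white cup, 72 mm wide, 80 mm tall; leave alone
- brush: brush lying flat; leave alone
Mind the look-alikes: they are no part of the job. Of the things that look like the cap, the smaller one is meant.

How it is judged:
On the way, in this order (a step that is already met when the one before it is completed fails the run):
1. the cap sits level on the neck's thread and has been turned back up to the thread's highest point (z of cap_center in the frame of filler between 0.0167 and 0.0195 m and horizontal distance between cap_center and filler below 0.004 m and contact force between cap and neck above 0.2 N), for 0.05 s.
2. the cap has dropped into the thread (about 6 mm down), level (z of cap_center in the frame of filler below 0.013 m and horizontal distance between cap_center and filler below 0.004 m and angle between cap's own z axis and vertical below 0.1 rad), for 0.05 s.
At the end, for the whole second after the job is handed in: The cap is screwed fully down on the filler neck: its centre less than 6.5 mm above the rim's centre (5.3 mm is fully home), within 3 mm sideways, upright within 0.05 rad, still, and let go (z of cap_center in the frame of filler below 0.0065 m and horizontal distance between cap_center and filler below 0.003 m and angle between cap's own z axis and vertical below 0.05 rad and linear speed of cap below 0.01 m/s); the robot touches nothing.
It fails at once if the cap is pressed or forced against the neck with more than 40 N before it is down (contact force between cap and neck above 40 N and z of cap_center in the frame of filler above 0.007 m).
It fails at once if the cap is forced on crooked (tilted more than 0.15 rad while in the thread) (angle between cap's own z axis and vertical above 0.15 rad and horizontal distance between cap_center and filler below 0.012 m and z of cap_center in the frame of filler below 0.0155 m).
It fails at once if something else on the bench is moved by more than 30 mm (distance of any of resin_black, resin_grey, arch, platform, scraper, cup, brush from where it was at the start of the episode above 0.03 m).
It also fails if it takes over 72 s, if anything falls off the work surface, if the arm or the gripper's body presses on something with over 40 N, if the wrist force passes 120 N, or if a joint passes its speed limit or range.

ROBOT

A 7-joint arm with a two-finger parallel gripper is mounted at the origin on the work surface. World frame = base frame: x ahead of the robot, y to its left, z up, the work surface at z = 0. Lengths are in m, angles in rad, forces in N, time in s.
With the tool pointing down it reaches from about 0.4 to 0.925 m from the base axis. Payload 5.6 kg.
Tool frame: the origin (TCP) lies on the centre line of the jaws, within the pads' length; the fingertips stand 22 mm ahead of it and the grasp point (between the pads) lies 3 mm ahead of it; z points along the fingers, y is the direction in which the jaws open and shut (so a half turn about z gives the same grasp; the last joint's range is limited). The gripper opens to 85 mm and grips with 20 to 120 N. Pads are 22 mm wide; open, the fingers measure 114 mm over their backs; the gripper's body (76 mm by 85 mm) begins 54 mm behind the grasp point. The pads swing forward as they close: fully open they stand 13 mm farther back than shut.
Start: joints at [1.086, 0.468, -0.012, 1.603, 0.006, 1.071, -0.056], TCP at [0.278, -0.588, 0.253] pointing down, gripper open.
Joint ranges: [-2.53, 2.53], [-0.31, 2.02], [-1.57, 1.55], [0.28, 2.44], [-1.29, 4.43], [0.15, 1.84], [-2.92, 2.92]. Speed limits (rad/s): [2.57, 2.57, 3.14, 3.14, 3.14, 3.14, 3.14].

INTERFACE

Orientations are given as a rotation vector (axis times angle).
In Python, from cell import robot, imaging gives the robot as it stands. The module is installed in compiled form; this text tells all that it offers.
- The arm moves only by the shell command python3 -m pendant 'ROWS'. ROWS is JSON, a list of rows, each an object of numbers: "grip": the gripper's target within -1 to 1 (fully open at 1, half-way at 0, shut at -1); "dx", "dy", "dz": the shift along the world's x, y, z in cm; "turn": the turn about the world's z in rad. A call has 1 to 12 rows; each row is the pose to reach, as a shift and turn from the pose commanded when the call began; what a row does not reach only later rows make up. A row lasts 1/12 s, in which the tool goes at most 41.7 mm and 7.16 degrees, less where a joint would pass 70% of its speed; a pose out of reach is approached as far as the arm can. A call with a gripper value outside its range is refused whole. The fingers move at their own pace and stop on an object; the grip force is fixed at half the most. Time passes only in rows, so rows that repeat a pose let the fingers close. It gives the time, the measured TCP pose, the force and the opening at its end, in the units of the state.
- robot.get_state(): the state, without advancing time (a new reading comes with each control period).
- imaging.camera(name): name is "side" or "top" or "wrist"; returns a dict with "image" (384x512x3 uint8, red, green, blue), "z_map" (384x512 float32, m along the optical axis (not along the pixel's ray), 0 where there is no reading), "fx", "fy", "cx", "cy" (pixels), "T" (4x4, takes a point from camera to world coordinates); the wrist camera has in their place "tool_from_camera" (4x4, takes a point from camera to tool coordinates, whose origin is the TCP and whose axes are the flange's). Camera axes: x right, y down, z forward; pixel columns grow to the right and rows downward; lengths in m; the calibration is good to about 2 mm. The wrist camera is an equidistant fisheye: a pixel r from the principal point sees the ray r / f radians off the axis. A picture is of the moment at which its call begins: read the wrist's pose just before it.
- robot.job_done(): hands the job in, once; it reports no verdict.
The state is a dict: "clock": time; "joint_pos": joint angles; "dq": joint speeds; "joint_torque": joint torques, N m; "tcp_pos": TCP position; "eef_rot": TCP orientation; "wrist_force": force on the tool from outside, world axes, zero at the start; "wrist_torque": the same for the moment, N m; "opening": opening from 0.0 (shut) to 1.0 (fully open).
Only numpy, scipy, OpenCV 4.12 (cv2) and the standard library are available. Lean on these libraries where they do the work, as an engineer would, in place of code of your own. Each camera call takes 0.05 s, during which the arm holds its last target. There are 200 camera calls.

## Working session

There is one attempt and no reset: what is moved stays moved. The work goes in short steps, Python scripts to look and compute and a shell command to move; the robot and the scene stay as the last step left them, time stands still between calls to the robot, and variables do not carry over. Pictures are saved under pics/ and viewed, about 8 in all and at most 12, crops included, and the job is handed in when it is done.

```bash
mkdir -p pics
cat > h.py <<'E'
import numpy as np, cv2
from cell import robot, imaging
def pts(c):
    v,u=np.mgrid[0:384,0:512]; z=c["z_map"]
    P=np.stack([(u-c["cx"])/c["fx"]*z,(v-c["cy"])/c["fy"]*z,z],-1)
    return P@c["T"][:3,:3].T+c["T"][:3,3]
def red(im):
    h=cv2.cvtColor(im,cv2.COLOR_RGB2HSV)
    return (((h[...,0]<8)|(h[...,0]>172))&(h[...,1]>130)&(h[...,2]>60)).astype(np.uint8)
E
python3 - <<'E'
from h import *
ims=[]
for n in("top","side"):
    c=imaging.camera(n); P=pts(c); m=red(c["image"])
    cv2.imwrite(f"pics/{n}0.png",c["image"][...,::-1]); np.savez(f"{n}0.npz",**c)
    k,l,s,ce=cv2.connectedComponentsWithStats(m)
    for i in range(1,k):
        if s[i,4]>25:
            q=P[(l==i)&(c["z_map"]>0)]
            print(n,s[i],ce[i].round(1),q.min(0).round(3),q.max(0).round(3),q.mean(0).round(3))
    ims.append(c["image"])
cv2.imwrite("pics/both.png",cv2.resize(np.vstack(ims),(0,0),fx=.78,fy=.78)[...,::-1])
print(robot.get_state())
E
```

```text
top [ 62 170  20  10  64] [ 70.9 175.4] [0.569 0.596 0.082] [0.587 0.654 0.192] [0.577 0.624 0.137]
top [ 42 173  21  11  57] [ 51.1 177. ] [0.552 0.633 0.111] [0.576 0.718 0.197] [0.566 0.669 0.172]
top [ 18 179  14   7  33] [ 25.3 182.2] [0.539 0.723 0.14 ] [0.554 0.768 0.196] [0.545 0.749 0.176]
top [287 212  17  17 199] [295.  220.1] [ 0.416 -0.181 -0.001] [ 0.476 -0.119  0.055] [ 0.445 -0.147  0.035]
top [256 216  21  21 318] [266.3 226.2] [ 0.385 -0.079 -0.005] [ 0.458 -0.006  0.071] [ 0.421 -0.043  0.044]
side [ 303   13   88   50 2194] [337.7  30.2] [ 0.307 -1.523  0.313] [ 0.816 -0.55   0.6  ] [ 0.653 -1.23   0.484]
side [459  19  33  62 941] [474.4  35.3] [-0.073 -1.518  0.317] [ 0.084 -1.131  0.539] [-0.012 -1.215  0.504]
side [395  27  23  45 407] [405.2  48.6] [ 0.152 -1.509  0.315] [ 0.314 -0.406  0.628] [ 0.288 -1.23   0.416]
side [273 199  25  36 610] [285.5 218.3] [ 0.381 -0.25  -0.006] [ 0.486 -0.001  0.068] [ 0.421 -0.058  0.035]
side [  49  283   68  101 1994] [ 82.7 338.9] [0.534 0.589 0.053] [0.592 0.788 0.192] [0.559 0.699 0.132]
{'clock': 0.1, 'joint_pos': array([ 1.08599036,  0.46832111, -0.01161177,  1.60352094,  0.00601086,
        1.07139996, -0.05630037]), 'dq': array([ 0.00114891, -0.0018512 ,  0.00121365, -0.00303502, -0.00075863,
        0.00024536,  0.00105151]), 'joint_torque': array([ 9.54549796e-04, -5.33516192e+01,  2.15018378e-02, -2.51963782e+01,
        1.14801139e-02,  4.31361113e-03, -1.10298586e-05]), 'tcp_pos': array([ 0.27766983, -0.58719538,  0.25241718]), 'eef_rot': array([-3.06376253e+00, -6.87939093e-01,  7.40178542e-04]), 'wrist_force': array([-0.53833062, -0.04233255, -0.12523087]), 'wrist_torque': array([ 0.01417579, -0.01311729, -0.00425628]), 'opening': 1.004054327120002}
```

View pics/both.png

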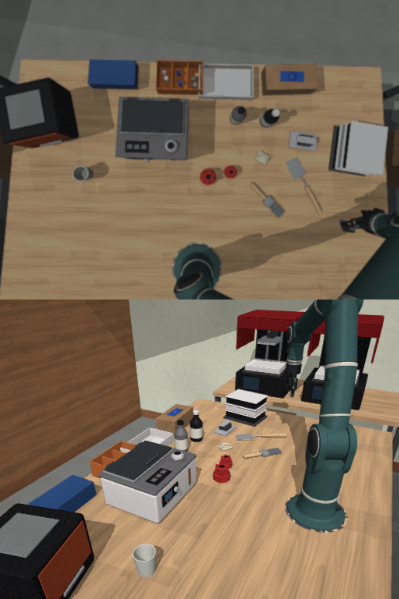

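Two candidates: top-view (295,220), about 60 mm wide and 55 mm high by depth, and (266,226), about 73 mm wide and 70 mm high. The smaller one at (295,220) fits the 60 x 49 mm cap. I'll confirm it in an enlarged crop and measure the neck at about (219,187).

Run:
```python
from h import *
c=dict(np.load("top0.npz")); im=c["image"]; P=pts(c)
cv2.imwrite("pics/crop1.png",cv2.resize(im[165:250,190:320],(0,0),fx=6,fy=6,interpolation=cv2.INTER_CUBIC)[...,::-1])
w=np.zeros((384,512),bool); w[172:202,200:238]=1
q=P[w&(P[...,2]>.172)&(P[...,2]<.192)]; print("neck",len(q),q.min(0),q.max(0),q.mean(0))
def ray(u,v,h):
    d=c["T"][:3,:3]@[(u-c["cx"])/c["fx"],(v-c["cy"])/c["fy"],1]; o=c["T"][:3,3]; return o+d*(h-o[2])/d[2]
print(ray(219,187,.184),ray(295,220.1,.035),ray(266.3,226.2,.045),c["T"])
w=imaging.camera("wrist"); print({k:v for k,v in w.items() if k not in("image","z_map")})
```

```text
neck 165 [0.5204056  0.09919229 0.17239614] [0.5670164  0.14204701 0.18807973] [0.54389892 0.12006868 0.18154992]
[0.54301867 0.11827959 0.184     ] [ 0.44462885 -0.14687311  0.035     ] [ 0.42030283 -0.04256214  0.045     ] [[ 0.0216887  -0.99474773  0.10003275  0.41946169]
 [-0.99975562 -0.02200785 -0.00208791  0.00790608]
 [ 0.00427845 -0.09996302 -0.99498195  1.30006264]
 [ 0.          0.          0.          1.        ]]
{'fx': 297.3186396354542, 'fy': 297.3186396354542, 'cx': 258.58304802016295, 'cy': 195.39898354332905, 'tool_from_camera': array([[-1.64123747e-03, -9.66013850e-01, -2.58485102e-01,
         6.53500201e-02],
       [ 9.99998206e-01, -1.82992831e-03,  4.89395943e-04,
         3.83293202e-04],
       [-9.45772464e-04, -2.58483835e-01,  9.66015120e-01,
        -1.20697335e-01],
       [ 0.00000000e+00,  0.00000000e+00,  0.00000000e+00,
         1.00000000e+00]])}
```

View pics/crop1.png

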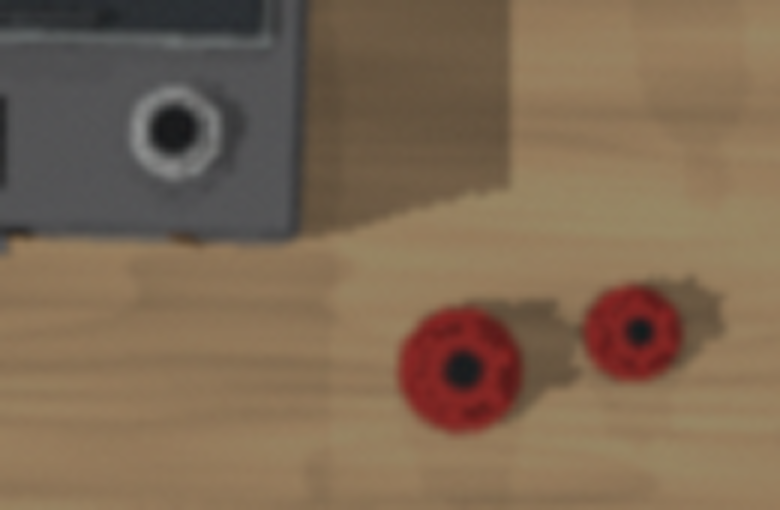

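The crop shows the smaller red star cap at crop (633,332), i.e. pixel (295,220), clearly smaller than its neighbour at crop (462,370). The white neck is at crop (176,131). I'll move over the small cap.

```bash
python3 -m pendant '[{"dx":16.7,"dy":42,"grip":1},{"dx":16.7,"dy":42,"grip":1},{"dx":16.7,"dy":42,"grip":1},{"dx":16.7,"dy":42,"grip":1},{"dx":16.7,"dy":42,"grip":1},{"dx":16.7,"dy":42,"grip":1},{"dx":16.7,"dy":42,"grip":1},{"dx":16.7,"dy":42,"grip":1},{"dx":16.7,"dy":42,"grip":1},{"dx":16.7,"dy":42,"grip":1},{"dx":16.7,"dy":42,"grip":1},{"dx":16.7,"dy":42,"grip":1}]'
cat >> h.py <<'E'
from scipy.spatial.transform import Rotation as Ro
def wray(w,s,u,v,h):
    """pixels -> world points at height h (fisheye)"""
    a=np.stack([np.asarray(u,float)-w["cx"],np.asarray(v,float)-w["cy"]],-1); r=np.linalg.norm(a,axis=-1,keepdims=True)+1e-9; t=r/w["fx"]
    d=np.concatenate([a/r*np.sin(t),np.cos(t)],-1); M=w["tool_from_camera"]; R=Ro.from_rotvec(s["eef_rot"]).as_matrix()
    d=d@(R@M[:3,:3]).T; o=s["tcp_pos"]+R@M[:3,3]; return o+d*((h-o[2])/d[...,2:3])
def rectify(w,s,c,h,half=.06,n=600):
    """top-down ortho view of plane z=h; image right=+x, up=+y"""
    g=np.linspace(-half,half,n); X,Y=np.meshgrid(c[0]+g,c[1]-g); M=w["tool_from_camera"]; R=Ro.from_rotvec(s["eef_rot"]).as_matrix()
    p=(np.stack([X,Y,0*X+h],-1)-(s["tcp_pos"]+R@M[:3,3]))@(R@M[:3,:3])
    rr=np.hypot(p[...,0],p[...,1]); k=w["fx"]*np.arctan2(rr,p[...,2])/rr
    return cv2.remap(w["image"],(w["cx"]+p[...,0]*k).astype(np.float32),(w["cy"]+p[...,1]*k).astype(np.float32),cv2.INTER_LINEAR)
E
python3 - <<'E'
from h import *
s=robot.get_state(); w=imaging.camera("wrist"); print(s["tcp_pos"],s["eef_rot"],s["joint_pos"].round(3))
a=rectify(w,s,(.445,-.147),.049,.05,440)
b=cv2.resize(w["image"],(0,0),fx=.7,fy=.7); o=np.zeros((440,440+b.shape[1],3),np.uint8); o[:,:440]=a; o[:b.shape[0],440:]=b
cv2.imwrite("pics/w1.png",o[...,::-1])
E
```

```text
[ 0.27772406 -0.58724739  0.25254473] [-3.06395540e+00 -6.88017018e-01  6.03923779e-04] [ 1.086  0.468 -0.012  1.603  0.006  1.071 -0.056]invalid input
```

View pics/w1.png

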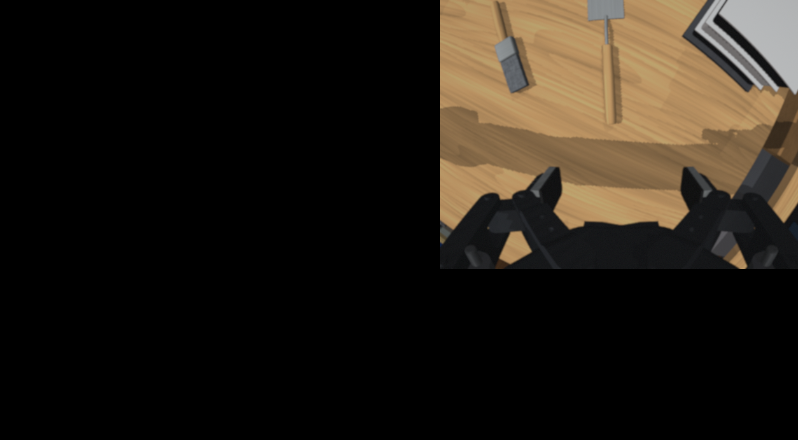

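The picture shows only the start view: the call was refused and the arm did not move. I'll retry with every field given.

```bash
python3 -m pendant '[{"dx":16.7,"dy":42,"dz":0,"turn":0,"grip":1},{"dx":16.7,"dy":42,"dz":0,"turn":0,"grip":1},{"dx":16.7,"dy":42,"dz":0,"turn":0,"grip":1},{"dx":16.7,"dy":42,"dz":0,"turn":0,"grip":1},{"dx":16.7,"dy":42,"dz":0,"turn":0,"grip":1},{"dx":16.7,"dy":42,"dz":0,"turn":0,"grip":1},{"dx":16.7,"dy":42,"dz":0,"turn":0,"grip":1},{"dx":16.7,"dy":42,"dz":0,"turn":0,"grip":1},{"dx":16.7,"dy":42,"dz":0,"turn":0,"grip":1},{"dx":16.7,"dy":42,"dz":0,"turn":0,"grip":1},{"dx":16.7,"dy":42,"dz":0,"turn":0,"grip":1},{"dx":16.7,"dy":42,"dz":0,"turn":0,"grip":1}]'
```

```text
clock: 1.2
tcp_pos: [0.4474, -0.1601, 0.2537]
eef_rot: [-3.059, -0.705, -0.004]
wrist_force: [-0.9, 0.3, 0.3]
opening: 0.996
```

Run:
```python
from h import *
s=robot.get_state(); w=imaging.camera("wrist"); print(s["tcp_pos"],s["eef_rot"],s["joint_pos"].round(3))
a=rectify(w,s,(.445,-.147),.049,.05,440)
b=cv2.resize(w["image"],(0,0),fx=.7,fy=.7); o=np.zeros((440,440+b.shape[1],3),np.uint8); o[:,:440]=a; o[:b.shape[0],440:]=b
cv2.imwrite("pics/w2.png",o[...,::-1]); np.savez("w2.npz",rot=s["eef_rot"],tcp=s["tcp_pos"],**w)
```

```text
[ 0.44737157 -0.16012247  0.25367704] [-3.05929303 -0.70474932 -0.00372151] [ 0.512  0.189 -0.264  2.004  0.056  0.955 -0.898]
```

View pics/w2.png

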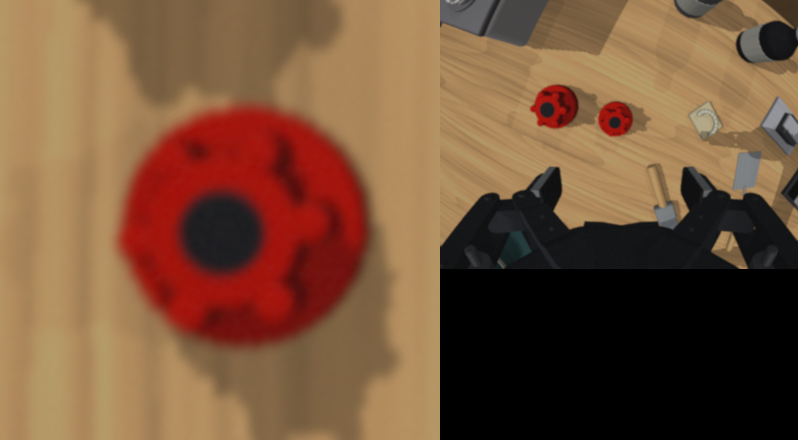

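The small cap sits at about (0.445, -0.150) with a lobe near 6° from world x (rectified view, black disc at (221,232), lobe at (318,217)). I'll turn the jaws 40° anticlockwise, so they close at about 156°, clear of the big cap, and descend part way.

```bash
python3 -m pendant '[{"dx":0,"dy":1,"dz":-1,"turn":0.12,"grip":1},{"dx":0,"dy":1,"dz":-3,"turn":0.23,"grip":1},{"dx":0,"dy":1,"dz":-6,"turn":0.35,"grip":1},{"dx":0,"dy":1,"dz":-9,"turn":0.47,"grip":1},{"dx":0,"dy":1,"dz":-11,"turn":0.58,"grip":1},{"dx":0,"dy":1,"dz":-12,"turn":0.7,"grip":1},{"dx":0,"dy":1,"dz":-12,"turn":0.7,"grip":1},{"dx":0,"dy":1,"dz":-12,"turn":0.7,"grip":1},{"dx":0,"dy":1,"dz":-12,"turn":0.7,"grip":1}]'
python3 - <<'E'
from h import *
s=robot.get_state(); w=imaging.camera("wrist"); print(s["tcp_pos"],s["eef_rot"],s["joint_pos"].round(3))
R=Ro.from_rotvec(s["eef_rot"]).as_matrix(); print("jaw dir",np.degrees(np.arctan2(R[1,1],R[0,1])),"tilt",R[:,2])
a=rectify(w,s,(.445,-.148),.049,.04,440)
b=cv2.resize(w["image"],(0,0),fx=.7,fy=.7); o=np.zeros((440,440+b.shape[1],3),np.uint8); o[:,:440]=a; o[:b.shape[0],440:]=b
cv2.imwrite("pics/w3.png",o[...,::-1])
g=(a.max(2)<70).astype(np.uint8); k,l,st,ce=cv2.connectedComponentsWithStats(g)
for i in range(1,k):
  if st[i,4]>500: print(st[i],.445+(ce[i][0]-219.5)*.08/439,-.148-(ce[i][1]-219.5)*.08/439)
E
```

```text
clock: 2.0
tcp_pos: [0.4452, -0.1586, 0.134]
eef_rot: [2.646, 1.691, 0.001]
wrist_force: [0.2, -0.6, -0.2]
opening: 0.998
[ 0.4452337  -0.15856803  0.13398603] [2.64599604e+00 1.69139894e+00 7.54555153e-04] [ 0.565  0.377 -0.345  2.104  0.198  0.689 -0.344]
jaw dir -24.824157532988107 tilt [ 1.04606104e-03 -7.44214545e-04 -9.99999176e-01]
[ 173  175  101  102 8049] 0.4456283948175059 -0.14916252645032094
```

View pics/w3.png

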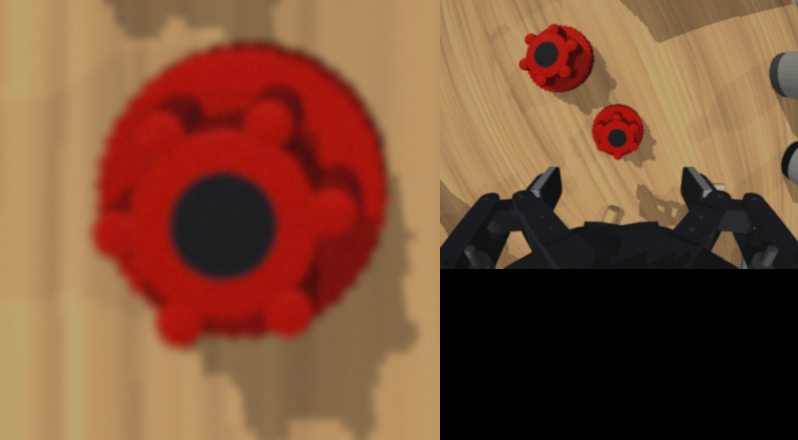

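The wrist view (black disc at rectified (223,226), lobes at 6.4°) gives the cap centre as (0.4456, -0.1492), which agrees with the top camera. Now descend and grip.

```bash
python3 -m pendant '[{"dx":0.1,"dy":0.8,"dz":-1,"turn":0.02,"grip":1},{"dx":0.1,"dy":0.8,"dz":-4,"turn":0.02,"grip":1},{"dx":0.1,"dy":0.8,"dz":-6,"turn":0.02,"grip":1},{"dx":0.1,"dy":0.8,"dz":-7.5,"turn":0.02,"grip":1},{"dx":0.1,"dy":0.8,"dz":-8.4,"turn":0.02,"grip":1},{"dx":0.1,"dy":0.8,"dz":-8.4,"turn":0.02,"grip":1},{"dx":0.1,"dy":0.8,"dz":-8.4,"turn":0.02,"grip":1},{"dx":0.1,"dy":0.8,"dz":-8.4,"turn":0.02,"grip":1}]'
python3 -m pendant '[{"dx":0,"dy":0,"dz":0,"turn":0,"grip":0.2},{"dx":0,"dy":0,"dz":0,"turn":0,"grip":-0.2},{"dx":0,"dy":0,"dz":0,"turn":0,"grip":-0.5},{"dx":0,"dy":0,"dz":0,"turn":0,"grip":-0.7},{"dx":0,"dy":0,"dz":0,"turn":0,"grip":-1},{"dx":0,"dy":0,"dz":0,"turn":0,"grip":-1},{"dx":0,"dy":0,"dz":0,"turn":0,"grip":-1},{"dx":0,"dy":0,"dz":0,"turn":0,"grip":-1}]'
```

```text
clock: 2.72
tcp_pos: [0.4466, -0.1495, 0.0501]
eef_rot: [2.625, 1.724, 0.002]
wrist_force: [0.5, 0.6, 0.7]
opening: 1.002
clock: 3.38
tcp_pos: [0.4461, -0.1498, 0.0502]
eef_rot: [2.626, 1.723, 0.0]
wrist_force: [-1.8, -0.2, 9.5]
opening: 0.495
```

```bash
python3 -m pendant '[{"dx":0,"dy":0,"dz":1,"turn":0,"grip":-1},{"dx":0,"dy":0,"dz":4,"turn":0,"grip":-1},{"dx":0,"dy":0,"dz":8,"turn":0,"grip":-1},{"dx":0,"dy":0,"dz":12,"turn":0,"grip":-1},{"dx":1,"dy":3,"dz":15,"turn":0,"grip":-1},{"dx":2,"dy":6,"dz":18,"turn":0,"grip":-1},{"dx":3,"dy":9,"dz":21,"turn":0,"grip":-1},{"dx":4,"dy":12,"dz":23,"turn":0,"grip":-1},{"dx":5,"dy":15,"dz":25,"turn":0,"grip":-1},{"dx":5.3,"dy":16.8,"dz":25,"turn":0,"grip":-1},{"dx":5.3,"dy":16.8,"dz":25,"turn":0,"grip":-1},{"dx":5.3,"dy":16.8,"dz":25,"turn":0,"grip":-1}]'
python3 - <<'E'
from h import *
s=robot.get_state(); w=imaging.camera("wrist"); print(s["tcp_pos"],s["eef_rot"],s["joint_pos"].round(3),s["wrist_force"])
a=rectify(w,s,(.5435,.119),.184,.04,440)
b=cv2.resize(w["image"],(0,0),fx=.7,fy=.7); o=np.zeros((440,440+b.shape[1],3),np.uint8); o[:,:440]=a; o[:b.shape[0],440:]=b
cv2.imwrite("pics/w4.png",o[...,::-1])
h=cv2.cvtColor(a,cv2.COLOR_RGB2GRAY); 
for t in(60,90,130,170):
  for inv in(0,1):
    cs,_=cv2.findContours(((h<t) if inv else (h>t)).astype(np.uint8),cv2.RETR_LIST,cv2.CHAIN_APPROX_NONE)
    for q in cs:
      if cv2.contourArea(q)>8000 and cv2.contourArea(q)<80000:
        e=cv2.fitEllipse(q); print(t,inv,cv2.contourArea(q),[round(x*80/439,1) for x in e[1]],(.5435+(e[0][0]-219.5)*.08/439).round(4) if hasattr(e[0][0],'round') else round(.5435+(e[0][0]-219.5)*.08/439,4),round(.119-(e[0][1]-219.5)*.08/439,4))
E
```

```text
clock: 4.38
tcp_pos: [0.4985, 0.0193, 0.2997]
eef_rot: [2.624, 1.727, -0.0]
wrist_force: [-0.6, -0.9, -0.9]
opening: 0.496
[0.49846029 0.01931265 0.29968025] [ 2.62369921e+00  1.72725209e+00 -1.32276723e-04] [ 0.343  0.207 -0.509  1.887  0.115  1.076 -0.618] [-0.607333   -0.9279354  -0.90706902]
60 0 18572.0 [27.9, 28.2] 0.5463 0.1197
60 1 18084.0 [27.5, 27.8] 0.5463 0.1197
90 0 9952.0 [34.5, 41.2] 0.5469 0.1032
90 0 20046.5 [29.0, 29.2] 0.5463 0.1197
90 1 19559.0 [28.6, 28.9] 0.5463 0.1197
130 0 21604.5 [30.2, 30.3] 0.5463 0.1197
130 0 54689.5 [47.4, 48.8] 0.5455 0.1188
130 1 21097.0 [29.8, 29.9] 0.5463 0.1197
130 1 55615.0 [47.8, 49.2] 0.5455 0.1188
170 0 23268.0 [31.3, 31.4] 0.5463 0.1197
170 0 39605.5 [38.6, 43.9] 0.5462 0.122
170 1 22743.0 [31.0, 31.1] 0.5463 0.1197
170 1 40697.0 [39.0, 44.3] 0.5462 0.122
```

View pics/w4.png

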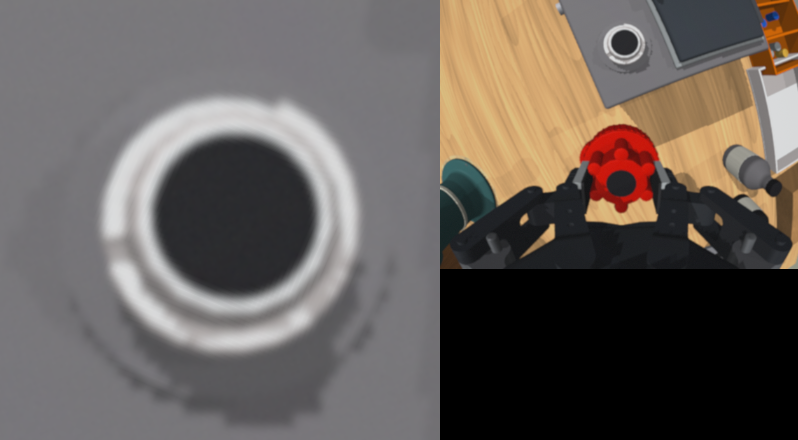

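Wrist view: the neck bore (rectified (236,216)) is a clean circle at (0.5463, 0.1197). The cap is held level, with its disc in view. I'll measure the held cap with the same camera so the calibration offset cancels.

Run:
```python
from h import *
s=robot.get_state(); w=imaging.camera("wrist"); t=s["tcp_pos"]
R=Ro.from_rotvec(s["eef_rot"]).as_matrix(); print("tilt",R[:,2],"jaw",np.degrees(np.arctan2(R[1,1],R[0,1])))
h=t[2]-.0012
a=rectify(w,s,t[:2],h,.03,440); g=(a.max(2)<70).astype(np.uint8)
k,l,st,ce=cv2.connectedComponentsWithStats(g)
for i in range(1,k):
  if st[i,4]>500:
    d=np.array([(ce[i][0]-219.5),-(ce[i][1]-219.5)])*.06/439
    print(st[i],"offset from TCP mm",d*1e3,"neck-cap mm",(np.array([.5463,.1197])-t[:2]-d)*1e3)
```

```text
tilt [-9.12997697e-04 -8.60799714e-04 -9.99999213e-01] jaw -23.42092117611239
[    0    58   113   225 11523] offset from TCP mm [-24.02655321   8.03097974] neck-cap mm [72.12226391 93.79747874]
[  154   149   138   137 14930] offset from TCP mm [0.38442725 0.26733412] neck-cap mm [ 47.71128345 101.56112435]
[  326   210   114   230 16995] offset from TCP mm [ 22.51690937 -18.25446584] neck-cap mm [ 25.57880133 120.08292431]
[   0  382   94   58 3002] offset from TCP mm [-25.66270929 -27.23528278] neck-cap mm [ 73.75842    129.06374125]
```

```bash
python3 -m pendant '[{"dx":1.5,"dy":3,"dz":0,"turn":0,"grip":-1},{"dx":3,"dy":6.5,"dz":0,"turn":0,"grip":-1},{"dx":4.75,"dy":10.15,"dz":-1,"turn":0,"grip":-1},{"dx":4.75,"dy":10.15,"dz":-3,"turn":0,"grip":-1},{"dx":4.75,"dy":10.15,"dz":-4.5,"turn":0,"grip":-1},{"dx":4.75,"dy":10.15,"dz":-5.4,"turn":0,"grip":-1},{"dx":4.75,"dy":10.15,"dz":-5.4,"turn":0,"grip":-1},{"dx":4.75,"dy":10.15,"dz":-5.4,"turn":0,"grip":-1},{"dx":4.75,"dy":10.15,"dz":-5.4,"turn":0,"grip":-1}]'
python3 - <<'E'
from h import *
s=robot.get_state(); print(s["tcp_pos"],s["joint_pos"].round(3),s["wrist_force"])
a=imaging.camera("top"); P=pts(a)
im=cv2.resize(a["image"][140:235,160:270],(0,0),fx=4,fy=4); b=cv2.resize(imaging.camera("side")["image"][160:270,180:300],(0,0),fx=3.3,fy=3.3)
o=np.zeros((400,840,3),np.uint8); o[:im.shape[0],:440]=im; o[:363,440:836]=b; cv2.imwrite("pics/t5.png",o[...,::-1])
E
```

```text
clock: 5.23
tcp_pos: [0.5469, 0.119, 0.2462]
eef_rot: [2.627, 1.721, 0.002]
wrist_force: [-0.1, 0.4, -0.7]
opening: 0.496
[0.54692534 0.11903269 0.24615849] [ 0.149  0.382 -0.529  1.808  0.225  1.01  -0.879] [-0.12458695  0.36830314 -0.67610371]
```

```bash
python3 -c "
import cv2;a=cv2.imread('pics/t5.png');cv2.imwrite('pics/t5b.png',cv2.resize(a,(798,380)))"
```

```text
(no output)
```

View pics/t5b.png

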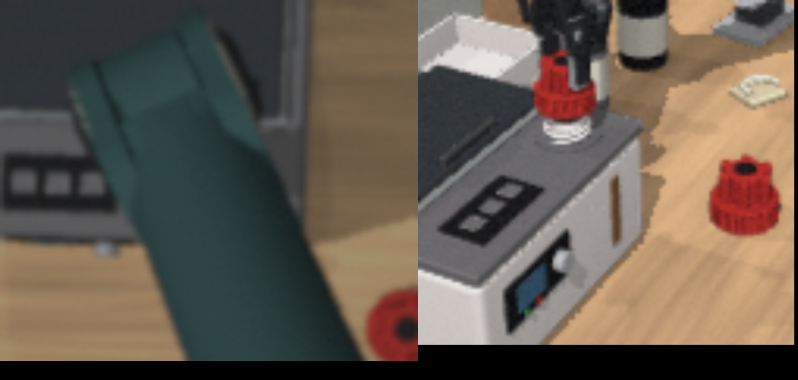

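Aligned by eye: in the side view the held cap at (565,95) is right over the neck at (570,130). Descend towards contact, watching the force.

```bash
python3 -m pendant '[{"dx":0,"dy":0,"dz":-0.5,"turn":0,"grip":-1},{"dx":0,"dy":0,"dz":-1,"turn":0,"grip":-1},{"dx":0,"dy":0,"dz":-1.4,"turn":0,"grip":-1},{"dx":0,"dy":0,"dz":-1.6,"turn":0,"grip":-1},{"dx":0,"dy":0,"dz":-1.6,"turn":0,"grip":-1}]'
python3 -m pendant '[{"dx":0,"dy":0,"dz":-0.1,"turn":0,"grip":-1},{"dx":0,"dy":0,"dz":-0.1,"turn":0,"grip":-1},{"dx":0,"dy":0,"dz":-0.1,"turn":0,"grip":-1}]'
```

```text
clock: 5.75
tcp_pos: [0.546, 0.1198, 0.2285]
eef_rot: [-2.626, -1.724, 0.002]
wrist_force: [0.7, 0.3, -1.0]
opening: 0.497
clock: 6.0
tcp_pos: [0.5465, 0.12, 0.2284]
eef_rot: [2.626, 1.724, 0.0]
wrist_force: [0.1, -0.8, -2.4]
opening: 0.496
```

```bash
python3 -m pendant '[{"dx":0,"dy":0,"dz":-0.1,"turn":0,"grip":-1},{"dx":0,"dy":0,"dz":-0.1,"turn":0,"grip":-1},{"dx":0,"dy":0,"dz":-0.1,"turn":0,"grip":-1}]'
python3 -m pendant '[{"dx":0,"dy":0,"dz":-0.1,"turn":0,"grip":-1},{"dx":0,"dy":0,"dz":-0.1,"turn":0,"grip":-1},{"dx":0,"dy":0,"dz":-0.1,"turn":0,"grip":-1}]'
```

```text
clock: 6.25
tcp_pos: [0.5466, 0.12, 0.2276]
eef_rot: [2.626, 1.724, 0.001]
wrist_force: [0.1, 1.5, 0.5]
opening: 0.5
clock: 6.5
tcp_pos: [0.5467, 0.1201, 0.2271]
eef_rot: [2.626, 1.724, 0.001]
wrist_force: [-1.6, -0.1, 4.5]
opening: 0.494
```

Contact at about 17.4 mm with 4.5 N. Start turning back anticlockwise in small steps.

```bash
python3 -m pendant '[{"dx":0,"dy":0,"dz":0,"turn":0.06,"grip":-1},{"dx":0,"dy":0,"dz":0,"turn":0.12,"grip":-1},{"dx":0,"dy":0,"dz":0,"turn":0.12,"grip":-1}]'
python3 -m pendant '[{"dx":0,"dy":0,"dz":0,"turn":0.06,"grip":-1},{"dx":0,"dy":0,"dz":0,"turn":0.12,"grip":-1},{"dx":0,"dy":0,"dz":0,"turn":0.12,"grip":-1}]'
python3 -m pendant '[{"dx":0,"dy":0,"dz":0,"turn":0.06,"grip":-1},{"dx":0,"dy":0,"dz":0,"turn":0.12,"grip":-1},{"dx":0,"dy":0,"dz":0,"turn":0.12,"grip":-1}]'
```

```text
clock: 6.75
tcp_pos: [0.5463, 0.12, 0.2262]
eef_rot: [-2.517, -1.88, 0.0]
wrist_force: [-0.7, -0.1, -0.9]
opening: 0.495
clock: 7.0
tcp_pos: [0.5462, 0.1197, 0.226]
eef_rot: [-2.401, -2.026, 0.001]
wrist_force: [-0.1, 0.5, -0.8]
opening: 0.497
clock: 7.25
tcp_pos: [0.5463, 0.1197, 0.226]
eef_rot: [-2.277, -2.165, 0.0]
wrist_force: [-0.5, -1.2, -1.4]
opening: 0.499
```

```bash
python3 -m pendant '[{"dx":0,"dy":0,"dz":-0.1,"turn":0,"grip":-1},{"dx":0,"dy":0,"dz":-0.1,"turn":0,"grip":-1},{"dx":0,"dy":0,"dz":-0.1,"turn":0,"grip":-1}]'
python3 -m pendant '[{"dx":0,"dy":0,"dz":-0.1,"turn":0,"grip":-1},{"dx":0,"dy":0,"dz":-0.1,"turn":0,"grip":-1},{"dx":0,"dy":0,"dz":-0.1,"turn":0,"grip":-1}]'
```

```text
clock: 7.5
tcp_pos: [0.5463, 0.1198, 0.2252]
eef_rot: [-2.277, -2.164, 0.0]
wrist_force: [0.0, 0.0, -1.9]
opening: 0.498
clock: 7.75
tcp_pos: [0.5463, 0.1199, 0.2242]
eef_rot: [-2.276, -2.166, 0.0]
wrist_force: [0.2, -1.1, -0.3]
opening: 0.501
```

```bash
python3 -m pendant '[{"dx":0,"dy":0,"dz":-0.1,"turn":0,"grip":-1},{"dx":0,"dy":0,"dz":-0.1,"turn":0,"grip":-1},{"dx":0,"dy":0,"dz":-0.1,"turn":0,"grip":-1}]'
python3 -m pendant '[{"dx":0,"dy":0,"dz":-0.1,"turn":0,"grip":-1},{"dx":0,"dy":0,"dz":-0.1,"turn":0,"grip":-1},{"dx":0,"dy":0,"dz":-0.1,"turn":0,"grip":-1}]'
```

```text
clock: 8.0
tcp_pos: [0.5463, 0.1199, 0.2232]
eef_rot: [-2.275, -2.166, 0.0]
wrist_force: [1.0, -0.8, -1.7]
opening: 0.495
clock: 8.25
tcp_pos: [0.5464, 0.1199, 0.2222]
eef_rot: [2.275, 2.166, -0.0]
wrist_force: [0.3, 0.2, -1.1]
opening: 0.501
```

```bash
python3 -m pendant '[{"dx":0,"dy":0,"dz":-0.1,"turn":0,"grip":-1},{"dx":0,"dy":0,"dz":-0.1,"turn":0,"grip":-1},{"dx":0,"dy":0,"dz":-0.1,"turn":0,"grip":-1}]'
python3 -m pendant '[{"dx":0,"dy":0,"dz":-0.05,"turn":0,"grip":-1},{"dx":0,"dy":0,"dz":-0.05,"turn":0,"grip":-1},{"dx":0,"dy":0,"dz":-0.05,"turn":0,"grip":-1}]'
```

```text
clock: 8.5
tcp_pos: [0.5465, 0.12, 0.2217]
eef_rot: [2.275, 2.166, 0.0]
wrist_force: [-1.9, -0.6, 2.5]
opening: 0.497
clock: 8.75
tcp_pos: [0.5465, 0.12, 0.2215]
eef_rot: [2.275, 2.166, 0.0]
wrist_force: [-2.0, -0.5, 5.6]
opening: 0.497
```

Contact again at about 12.1 mm, so it seems to have dropped right at the start. The top may not have been held cleanly, so I'll ride the full ramp up (0.4 mm per 0.12 rad) to get an unambiguous climb and click.

```bash
python3 -m pendant '[{"dx":0,"dy":0,"dz":0.04,"turn":0.12,"grip":-1},{"dx":0,"dy":0,"dz":0.08,"turn":0.24,"grip":-1},{"dx":0,"dy":0,"dz":0.08,"turn":0.24,"grip":-1}]'
python3 -m pendant '[{"dx":0,"dy":0,"dz":0.04,"turn":0.12,"grip":-1},{"dx":0,"dy":0,"dz":0.08,"turn":0.24,"grip":-1},{"dx":0,"dy":0,"dz":0.08,"turn":0.24,"grip":-1}]'
```

```text
clock: 9.0
tcp_pos: [0.5471, 0.1202, 0.2224]
eef_rot: [1.993, 2.427, 0.003]
wrist_force: [-0.5, -0.5, 5.1]
opening: 0.495
clock: 9.25
tcp_pos: [0.5471, 0.1202, 0.2232]
eef_rot: [1.688, 2.648, 0.003]
wrist_force: [-0.4, -0.0, 4.9]
opening: 0.499
```

Climbing on the thread at a steady 5 N, as it should.

```bash
python3 -m pendant '[{"dx":0,"dy":0,"dz":0.04,"turn":0.12,"grip":-1},{"dx":0,"dy":0,"dz":0.08,"turn":0.24,"grip":-1},{"dx":0,"dy":0,"dz":0.12,"turn":0.36,"grip":-1},{"dx":0,"dy":0,"dz":0.16,"turn":0.48,"grip":-1},{"dx":0,"dy":0,"dz":0.16,"turn":0.48,"grip":-1}]'
python3 -m pendant '[{"dx":0,"dy":0,"dz":0.04,"turn":0.12,"grip":-1},{"dx":0,"dy":0,"dz":0.08,"turn":0.24,"grip":-1},{"dx":0,"dy":0,"dz":0.12,"turn":0.36,"grip":-1},{"dx":0,"dy":0,"dz":0.12,"turn":0.36,"grip":-1}]'
```

```text
clock: 9.67
tcp_pos: [0.5472, 0.1202, 0.2248]
eef_rot: [1.01, 2.973, 0.002]
wrist_force: [-0.4, -0.9, 6.5]
opening: 0.502
clock: 10.0
tcp_pos: [0.5472, 0.1202, 0.226]
eef_rot: [0.462, 3.106, 0.002]
wrist_force: [0.1, -0.5, 6.9]
opening: 0.496
```

```bash
python3 -m pendant '[{"dx":0,"dy":0,"dz":0.03,"turn":0.09,"grip":-1},{"dx":0,"dy":0,"dz":0.06,"turn":0.18,"grip":-1},{"dx":0,"dy":0,"dz":0.06,"turn":0.18,"grip":-1}]'
python3 -m pendant '[{"dx":0,"dy":0,"dz":0.03,"turn":0.09,"grip":-1},{"dx":0,"dy":0,"dz":0.03,"turn":0.09,"grip":-1},{"dx":0,"dy":0,"dz":0.03,"turn":0.09,"grip":-1}]'
python3 -m pendant '[{"dx":0,"dy":0,"dz":0.02,"turn":0.06,"grip":-1},{"dx":0,"dy":0,"dz":0.02,"turn":0.06,"grip":-1},{"dx":0,"dy":0,"dz":0.02,"turn":0.06,"grip":-1}]'
```

```text
clock: 10.25
tcp_pos: [0.5472, 0.1203, 0.2266]
eef_rot: [0.183, 3.134, 0.002]
wrist_force: [-0.6, -0.2, 6.1]
opening: 0.496
clock: 10.5
tcp_pos: [0.5472, 0.1202, 0.2269]
eef_rot: [0.048, 3.139, 0.001]
wrist_force: [-1.5, -0.8, 6.4]
opening: 0.496
clock: 10.75
tcp_pos: [0.5471, 0.1203, 0.2271]
eef_rot: [-0.047, 3.139, 0.001]
wrist_force: [0.0, -0.5, 5.4]
opening: 0.499
```

```bash
python3 -m pendant '[{"dx":0,"dy":0,"dz":0.01,"turn":0.05,"grip":-1},{"dx":0,"dy":0,"dz":0.01,"turn":0.05,"grip":-1},{"dx":0,"dy":0,"dz":0.01,"turn":0.05,"grip":-1}]'
python3 -m pendant '[{"dx":0,"dy":0,"dz":0.01,"turn":0.05,"grip":-1},{"dx":0,"dy":0,"dz":0.01,"turn":0.05,"grip":-1},{"dx":0,"dy":0,"dz":0.01,"turn":0.05,"grip":-1}]'
python3 -m pendant '[{"dx":0,"dy":0,"dz":0.01,"turn":0.05,"grip":-1},{"dx":0,"dy":0,"dz":0.01,"turn":0.05,"grip":-1},{"dx":0,"dy":0,"dz":0.01,"turn":0.05,"grip":-1}]'
```

```text
clock: 11.0
tcp_pos: [0.5472, 0.1202, 0.2272]
eef_rot: [-0.125, 3.137, 0.001]
wrist_force: [-0.7, -0.8, 5.5]
opening: 0.495
clock: 11.25
tcp_pos: [0.5473, 0.1201, 0.2271]
eef_rot: [-0.202, 3.133, 0.001]
wrist_force: [0.7, 0.5, 4.7]
opening: 0.495
clock: 11.5
tcp_pos: [0.5464, 0.1201, 0.2266]
eef_rot: [-0.28, 3.129, 0.001]
wrist_force: [1.1, 1.1, 3.4]
opening: 0.502
```

```bash
python3 -m pendant '[{"dx":0,"dy":0,"dz":0,"turn":0.05,"grip":-1},{"dx":0,"dy":0,"dz":0,"turn":0.05,"grip":-1},{"dx":0,"dy":0,"dz":0,"turn":0.05,"grip":-1}]'
python3 -m pendant '[{"dx":0,"dy":0,"dz":0,"turn":0.05,"grip":-1},{"dx":0,"dy":0,"dz":0,"turn":0.05,"grip":-1},{"dx":0,"dy":0,"dz":0,"turn":0.05,"grip":-1}]'
```

```text
clock: 11.75
tcp_pos: [0.5463, 0.12, 0.2262]
eef_rot: [0.357, -3.121, -0.001]
wrist_force: [2.5, 1.3, -0.7]
opening: 0.495
clock: 12.0
tcp_pos: [0.5459, 0.1199, 0.2261]
eef_rot: [0.435, -3.11, -0.001]
wrist_force: [0.1, 1.4, -1.2]
opening: 0.496
```

The load is off at the top: this is the drop. Follow it down.

```bash
python3 -m pendant '[{"dx":0,"dy":0,"dz":-0.15,"turn":0,"grip":-1},{"dx":0,"dy":0,"dz":-0.3,"turn":0,"grip":-1},{"dx":0,"dy":0,"dz":-0.3,"turn":0,"grip":-1}]'
python3 -m pendant '[{"dx":0,"dy":0,"dz":-0.1,"turn":0,"grip":-1},{"dx":0,"dy":0,"dz":-0.1,"turn":0,"grip":-1},{"dx":0,"dy":0,"dz":-0.1,"turn":0,"grip":-1}]'
python3 -m pendant '[{"dx":0,"dy":0,"dz":-0.05,"turn":0,"grip":-1},{"dx":0,"dy":0,"dz":-0.05,"turn":0,"grip":-1},{"dx":0,"dy":0,"dz":-0.05,"turn":0,"grip":-1}]'
python3 -c "
from cell import robot; print(robot.get_state()['joint_pos'].round(2))"
```

```text
clock: 12.25
tcp_pos: [0.546, 0.1198, 0.223]
eef_rot: [0.437, -3.11, 0.0]
wrist_force: [0.9, 1.5, -1.3]
opening: 0.495
clock: 12.5
tcp_pos: [0.5462, 0.1198, 0.2224]
eef_rot: [0.438, -3.11, 0.0]
wrist_force: [-0.4, 1.9, -1.8]
opening: 0.498
clock: 12.75
tcp_pos: [0.5464, 0.1198, 0.2221]
eef_rot: [0.438, -3.111, 0.0]
wrist_force: [0.1, 0.5, -2.0]
opening: 0.497
[ 0.48  0.58 -1.02  1.81  0.56  1.07  1.11]
```

```bash
python3 -m pendant '[{"dx":0,"dy":0,"dz":-0.05,"turn":0,"grip":-1},{"dx":0,"dy":0,"dz":-0.05,"turn":0,"grip":-1},{"dx":0,"dy":0,"dz":-0.05,"turn":0,"grip":-1}]'
python3 -m pendant '[{"dx":0,"dy":0,"dz":-0.05,"turn":0,"grip":-1},{"dx":0,"dy":0,"dz":-0.05,"turn":0,"grip":-1},{"dx":0,"dy":0,"dz":-0.05,"turn":0,"grip":-1}]'
```

```text
clock: 13.0
tcp_pos: [0.5464, 0.1198, 0.2216]
eef_rot: [-0.438, 3.111, -0.0]
wrist_force: [-0.1, 1.1, -1.0]
opening: 0.497
clock: 13.25
tcp_pos: [0.5465, 0.1199, 0.2213]
eef_rot: [-0.438, 3.111, -0.0]
wrist_force: [-0.7, 0.1, 1.0]
opening: 0.503
```

Settled at about 11.6 mm with light contact. Now turn forward (clockwise), sinking in step with the 21 mm lead.

```bash
python3 -m pendant '[{"dx":0,"dy":0,"dz":-0.04,"turn":-0.12,"grip":-1},{"dx":0,"dy":0,"dz":-0.08,"turn":-0.24,"grip":-1},{"dx":0,"dy":0,"dz":-0.08,"turn":-0.24,"grip":-1}]'
python3 -m pendant '[{"dx":0,"dy":0,"dz":-0.04,"turn":-0.12,"grip":-1},{"dx":0,"dy":0,"dz":-0.08,"turn":-0.24,"grip":-1},{"dx":0,"dy":0,"dz":-0.12,"turn":-0.36,"grip":-1},{"dx":0,"dy":0,"dz":-0.12,"turn":-0.36,"grip":-1}]'
```

```text
clock: 13.5
tcp_pos: [0.5464, 0.1199, 0.2205]
eef_rot: [-0.058, 3.14, -0.001]
wrist_force: [-0.5, -0.1, 0.0]
opening: 0.5
clock: 13.83
tcp_pos: [0.5464, 0.1199, 0.2193]
eef_rot: [0.5, 3.101, -0.001]
wrist_force: [1.0, 0.1, 0.2]
opening: 0.501
```

```bash
python3 -m pendant '[{"dx":0,"dy":0,"dz":-0.04,"turn":-0.12,"grip":-1},{"dx":0,"dy":0,"dz":-0.08,"turn":-0.24,"grip":-1},{"dx":0,"dy":0,"dz":-0.12,"turn":-0.36,"grip":-1},{"dx":0,"dy":0,"dz":-0.12,"turn":-0.36,"grip":-1}]'
python3 -m pendant '[{"dx":0,"dy":0,"dz":-0.04,"turn":-0.12,"grip":-1},{"dx":0,"dy":0,"dz":-0.08,"turn":-0.24,"grip":-1},{"dx":0,"dy":0,"dz":-0.12,"turn":-0.36,"grip":-1},{"dx":0,"dy":0,"dz":-0.16,"turn":-0.48,"grip":-1},{"dx":0,"dy":0,"dz":-0.16,"turn":-0.48,"grip":-1}]'
python3 -c "
from cell import robot; print(robot.get_state()['wrist_torque'])"
```

```text
clock: 14.17
tcp_pos: [0.5465, 0.12, 0.2181]
eef_rot: [1.043, 2.962, -0.0]
wrist_force: [0.0, -0.3, 1.0]
opening: 0.495
clock: 14.58
tcp_pos: [0.5465, 0.1199, 0.2164]
eef_rot: [1.716, 2.631, -0.001]
wrist_force: [-0.2, -0.2, 1.2]
opening: 0.5
[-0.03072435 -0.00436411 -0.05809666]
```

```bash
python3 -m pendant '[{"dx":0,"dy":0,"dz":-0.04,"turn":-0.12,"grip":-1},{"dx":0,"dy":0,"dz":-0.08,"turn":-0.24,"grip":-1},{"dx":0,"dy":0,"dz":-0.08,"turn":-0.24,"grip":-1}]'
python3 -c "
from cell import robot; print(robot.get_state()['wrist_torque'])"
python3 -m pendant '[{"dx":0,"dy":0,"dz":-0.03,"turn":-0.1,"grip":-1},{"dx":0,"dy":0,"dz":-0.03,"turn":-0.1,"grip":-1},{"dx":0,"dy":0,"dz":-0.03,"turn":-0.1,"grip":-1}]'
python3 -c "
from cell import robot; print(robot.get_state()['wrist_torque'])"
```

```text
clock: 14.83
tcp_pos: [0.5465, 0.1199, 0.2155]
eef_rot: [2.018, 2.408, -0.0]
wrist_force: [-0.5, 0.2, 1.3]
opening: 0.497
[-0.04167453 -0.02147969 -0.04022662]
clock: 15.08
tcp_pos: [0.5464, 0.12, 0.2153]
eef_rot: [2.132, 2.307, -0.0]
wrist_force: [0.1, 0.5, 2.6]
opening: 0.496
[-0.05913825 -0.02365312 -0.09563001]
```

```bash
python3 -m pendant '[{"dx":0,"dy":0,"dz":-0.03,"turn":-0.1,"grip":-1},{"dx":0,"dy":0,"dz":-0.03,"turn":-0.1,"grip":-1},{"dx":0,"dy":0,"dz":-0.03,"turn":-0.1,"grip":-1}]'
python3 -c "
from cell import robot; print(robot.get_state()['wrist_torque'])"
python3 -m pendant '[{"dx":0,"dy":0,"dz":-0.03,"turn":-0.1,"grip":-1},{"dx":0,"dy":0,"dz":-0.03,"turn":-0.1,"grip":-1},{"dx":0,"dy":0,"dz":-0.03,"turn":-0.1,"grip":-1}]'
python3 -c "
from cell import robot; s=robot.get_state(); print(s['wrist_torque'],s['joint_pos'])"
```

```text
clock: 15.33
tcp_pos: [0.5466, 0.12, 0.2151]
eef_rot: [2.246, 2.196, 0.001]
wrist_force: [0.4, -0.4, 4.2]
opening: 0.499
[ 0.05315762 -0.02803635 -0.04470358]
clock: 15.58
tcp_pos: [0.5468, 0.1201, 0.2152]
eef_rot: [2.354, 2.079, 0.001]
wrist_force: [-0.2, -0.2, 5.0]
opening: 0.497
[-0.00337972  0.01349219 -0.02869441] [ 0.17347554  0.42957508 -0.56774311  1.83423819  0.27813536  0.95631619
 -0.63869969]
```

It stopped sinking at TCP 0.2151, i.e. cap centre about 5.4 mm over the rim: home. Relieve the pressure, open and retreat straight up.

```bash
python3 -m pendant '[{"dx":0,"dy":0,"dz":0.07,"turn":0,"grip":-1},{"dx":0,"dy":0,"dz":0.07,"turn":0,"grip":-0.2},{"dx":0,"dy":0,"dz":0.07,"turn":0,"grip":0.3},{"dx":0,"dy":0,"dz":0.07,"turn":0,"grip":1},{"dx":0,"dy":0,"dz":0.07,"turn":0,"grip":1},{"dx":0,"dy":0,"dz":0.07,"turn":0,"grip":1},{"dx":0,"dy":0,"dz":0.07,"turn":0,"grip":1},{"dx":0,"dy":0,"dz":0.07,"turn":0,"grip":1}]'
python3 -m pendant '[{"dx":0,"dy":0,"dz":1,"turn":0,"grip":1},{"dx":0,"dy":0,"dz":3,"turn":0,"grip":1},{"dx":0,"dy":0,"dz":6,"turn":0,"grip":1},{"dx":0,"dy":0,"dz":9,"turn":0,"grip":1},{"dx":-2,"dy":-4,"dz":11,"turn":0,"grip":1},{"dx":-4,"dy":-8,"dz":11,"turn":0,"grip":1},{"dx":-4,"dy":-10,"dz":11,"turn":0,"grip":1},{"dx":-4,"dy":-10,"dz":11,"turn":0,"grip":1},{"dx":-4,"dy":-10,"dz":11,"turn":0,"grip":1},{"dx":-4,"dy":-10,"dz":11,"turn":0,"grip":1}]'
python3 - <<'E'
from h import *
s=robot.get_state(); w=imaging.camera("wrist"); print(s["tcp_pos"])
top=.184+.0053+.0245; a=rectify(w,s,(.5463,.1197),top,.04,380)
g=(a.max(2)<70).astype(np.uint8); k,l,st,ce=cv2.connectedComponentsWithStats(g)
for i in range(1,k):
  if st[i,4]>500: print(st[i],.5463+(ce[i][0]-189.5)*.08/379,.1197-(ce[i][1]-189.5)*.08/379)
for n in("side","top"):
  c=imaging.camera(n); P=pts(c); m=red(c["image"])>0; q=P[m&(abs(P[...,0]-.545)<.05)&(abs(P[...,1]-.12)<.05)]
  print(n,len(q),q.max(0) if len(q) else 0, q.min(0) if len(q) else 0)
  if n=="side": b=cv2.resize(c["image"][150:280,170:310],(0,0),fx=2.9,fy=2.9)
o=np.zeros((380,790,3),np.uint8); o[:,:380]=a; o[:377,380:786]=b; cv2.imwrite("pics/e.png",o[...,::-1])
E
```

```text
clock: 16.25
tcp_pos: [0.5463, 0.1199, 0.2152]
eef_rot: [-2.36, -2.074, 0.0]
wrist_force: [-0.8, 0.2, 0.2]
opening: 1.0
clock: 17.08
tcp_pos: [0.5065, 0.0205, 0.326]
eef_rot: [2.359, 2.074, 0.002]
wrist_force: [0.1, -0.3, -1.0]
opening: 1.0
[0.50654872 0.02047627 0.3259967 ]
[ 149  145   85   84 5624] 0.546604387153436 0.12029357371536235
side 330 [0.57201925 0.15259566 0.21681609] [0.51517608 0.09722238 0.16270749]
top 143 [0.5716957  0.14684452 0.62843971] [0.5075471  0.07476194 0.18148117]
```

View pics/e.png

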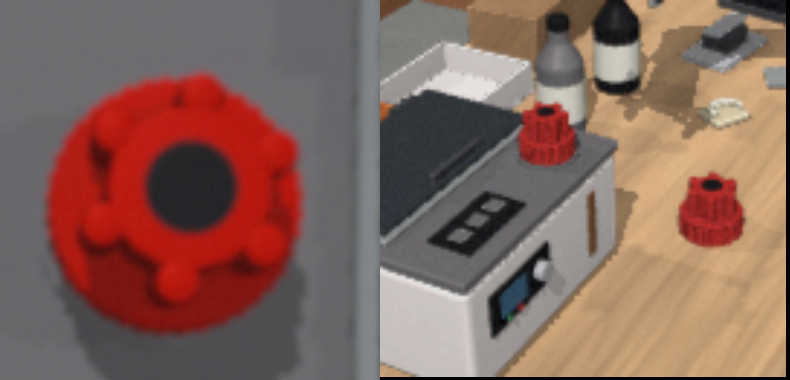

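The cap sits level and low on the deck (side view (547,135)), centred within 0.7 mm of the measured neck. The thread top at TCP 0.2272 (17.5 mm) and the final 0.2151 give 5.4 mm. Handing in.

```bash
python3 -c "
from cell import robot; print(robot.job_done())"
```

```text
the job is handed in; nothing more can be done
None
```

The smaller red cap is screwed fully down on the filler neck, let go, and the job is handed in; the simulator gives no verdict.

- **Thread start:** On first contact the cap seemed to drop in almost at once. I wasn't sure the high point had been held, so I rode the whole thread up again at about 5–7 N. It reached the top at about 17.5 mm, and I felt it drop to about 11.6 mm.
- **Screwing down:** I turned it forwards until it stopped sinking, then opened the gripper and moved clear.
- **Last checks:**
  - **Height:** the arm's height puts the cap centre about 5.4 mm above the rim (limit 6.5 mm).
  - **Sideways:** the wrist camera puts it within about 0.7 mm of the neck's axis (limit 3 mm).
  - **Upright:** it looks upright in the last picture; I did not measure its tilt.
  - **Forces and time:** wrist readings during the screwing stayed below about 7 N (9.5 N when gripping). The clock read about 17 s of the 72 s allowed.
- **Readings that disagreed:**
  - **Neck position:** the top camera placed the neck 2–3 mm from the wrist camera's position. I used the wrist camera, and the fit bore it out.
  - **Cap height:** the side camera's depth read the cap's top about 3 mm high (0.2168 m against 0.2138 m expected). I put that down to depth noise at the edges, because it read the cap on the bench too high as well.
- **Rest of the bench:** I touched nothing else, and the objects visible in the last side view look undisturbed. I did not measure their positions again.

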